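# Clamp a press tip in the sprung holding jig

## Task

Clamp the loose press tip in the sprung jig. First swing the clamp arm back by its red grip until the catch snaps in behind it and holds it open by itself: feel for the rubber stop just past the catch but do not force the arm against it, and never let the arm fly shut on the empty nest. Then lay the press tip gently, blade up, in the nest against or just in front of the two steel pins, let go of it, and push the yellow trigger so that the arm swings home and clamps the tip flush against both pins; leave the loupe, the dropper bottle and the brass weight where they stand.

Things in the scene. Friction and masses are not known exactly. Their poses are not given: they have to be found in the camera images.
- jig: Clamping jig, fixed: dark grey plate 170 (x) x 220 (y) mm, top at z = 12 mm. Origin: plate centre on the worktop; x to its far side, y to its left. At its far left the nest: two black bed blocks (x 24 to 64 mm, tops at z = 20 mm, y 12 to 36 and 64 to 88 mm: a finger fits between), two steel pins, two low end cheeks (z to 28 mm, x from 46 mm) 79 mm apart.
- nest (a point): Where the press tip's centre is when clamped home: jig frame x = 44, y = 50, z = 29.5 mm; axes as the jig's. The tip lies along y, blade up, a long side on both pins (10 mm thick, at x = 55, y = 24 and 76 mm, fronts at x = 50, tops at z = 34 mm). Nothing on the jig stands behind the pins.
- pivot (a point): The clamp arm's upright pivot axis: jig frame x = 35.3, y = -40 mm (this point at z = 29 mm; its top at 53 mm). The arm is 8 mm wide, z 24 to 34 mm, with a white roller 18 mm thick at its end, 90 mm from the pivot.
- clamp_arm (a joint): Arm angle, rad, counter-clockwise from above. 0: shut on the empty nest, arm along the jig's +y. It opens to the jig's front: at q its end lies (-90 sin q, 90 cos q) mm from the pivot. A spring shuts it: 7 N at the grip when shut, 10 N at 1 rad, plus 4 N per rad/s. It catches somewhere from 0.68 to 1.22 rad (differs each time, not given) and then stays. 0.07 with the tip clamped home.
- red_grip (a point): Centre of the upright red grip on the arm's end, over the roller: 15 mm thick, z from 34.5 to 70.5 mm (this point at 52 mm), 90 mm from the pivot; moves with the arm.
- stop_buffer: Black sprung rubber stop, 14 mm block at the jig's right that a pin under the arm meets 0.06 rad past the catching angle; pressing on adds some 1.3 N per mm at the grip, and 20 N on the rubber (the limit) is about 9 N more at the grip. When it is felt, the catch has dropped in. Origin: middle of the face that is met.
- trigger_tab (a point): Centre of the yellow upright tab on the catch lever's tail, front right on the jig: 16 (x) x 8 (y) mm, z from 31 to 63 mm. Push it to the jig's +y, from its free -y side: it turns about a pivot 48 mm to its +x side, frees the arm after 2 to 6 mm at about 5 N and ends at 17 mm; springs back.
- tip_center (a point): Centre (9.5 mm over the underside) of the loose press tip: bright steel bar 12 mm wide (x), 72 mm long (y), body 14 mm tall, with a 4 mm wide, 5 mm tall blade along its top; about 90 g; lies blade up on the worktop to the right. y along it, z up.
- press_tip: The same press tip; origin at the centre of its underside, axes as above.
- loupe: Black loupe, 37 mm thick, 40 mm tall, standing left of the jig; origin at its underside. Bystander.
- dropper: Amber dropper bottle, 30 mm thick, 104 mm tall, standing behind the jig; origin at its underside. Bystander.
- gauge_weight: Brass-coloured weight, 26 mm thick, 38 mm tall, standing near the press tip; origin at its underside. Bystander.
There are look-alikes about, which are no part of the job. Leave any brown look-alike of the press_tip alone.

How it is judged:
By the outcome, as a careful person would: the job done as asked, in the order asked, and still so for the second after the job is handed in, with the robot touching nothing.
It also fails if it takes over 72 s, if anything falls off the work surface, if the arm or the gripper's body presses on something with over 40 N, if the wrist force passes 120 N, or if a joint passes its speed limit or range.

## Robot

A 7-joint arm with a two-finger parallel gripper is mounted at the origin on a cart in front of the work surface, level with it; the furniture and walls round the work are solid. World frame = base frame: x ahead of the robot, y to its left, z up, the work surface at z = 0. Lengths are in m, angles in rad, forces in N, time in s.
With the tool pointing down it reaches from about 0.35 to 0.9 m from the base axis. Payload 8.1 kg.
Tool frame: the origin (TCP) lies between the finger pads; the fingertips stand ahead of it and the grasp point (between the pads) is the TCP (arm.nose_length is the z of the fingertips in the tool frame, in m); z points along the fingers, y is the line along which they close (so a half turn about z gives the same grasp; the last joint's range is limited). The gripper opens to 92 mm and grips with 3 to 60 N. Pads are 19 mm wide; open, the fingers measure 130 mm over their backs; the gripper's body (75 mm by 190 mm) begins 47 mm behind the grasp point.
Start: joints at [-1.212, 0.434, 0.025, 1.573, -0.012, 1.134, -0.075], TCP at [0.279, 0.56, 0.246] pointing down, gripper open.
Joint ranges: [-2.62, 2.62], [-0.44, 2.09], [-1.27, 1.32], [0.08, 2.57], [-1.32, 4.46], [0.12, 2], [-2.74, 2.74]. Speed limits (rad/s): [2.22, 2.22, 3.01, 3.01, 3.14, 3.14, 3.14].

## Interface

Orientations are given as a rotation vector (axis times angle).
In Python, from cell import sensors, optics, arm gives the robot as it stands.
- The arm moves only by the tool arm_command, never from a script. Its argument "deltas" is one flat list of numbers, 7 for each row, row after row: the turn, a rotation vector about the world's x, y, z as a fraction of full scale, then the shift along the world's x, y, z as a fraction of full scale, then the finger opening in mm, from 0 to 91.8. In form: [wx, wy, wz, dx, dy, dz, fingers, wx, wy, wz, dx, dy, dz, fingers, ...]. A call has 1 to 20 rows; each row is the pose to reach, as a shift and turn from the pose commanded when the call began; what a row does not reach only later rows make up. Full scale, the value 1, is 1 m for a shift and 90 degrees for a turn. A row lasts 1/10 s, in which the tool goes at most 50 mm and 8.59 degrees, less where a joint would pass 70% of its speed; a pose out of reach is approached as far as the arm can. A call with a number of a shift or a turn outside -1 to 1 is refused whole. A call with a gripper value outside its range is refused whole. The fingers move at their own pace and stop on an object; "force" is the grip in N (left out, the last holds). Time passes only in rows, so rows that repeat a pose let the fingers close. It gives the time, the measured TCP pose, the force, the opening and the grip force at its end, in the units of the state.
- sensors.observe(): the state, without advancing time (a new reading comes with each control period).
- optics.get_image(name): name is "side" or "top" or "wrist"; returns the picture (420x560x3 uint8, blue, green, red); there is no depth.
- optics.calibration(name): a dict with "camera_matrix" (3x3 intrinsics, pixels), "D" ([k1, k2, p1, p2, k3] as OpenCV has them; the pictures are not rectified), "rvec" (rotation vector, rad) and "tvec" (3), from world to camera coordinates, as OpenCV has them. Camera axes: x right, y down, z forward; pixel columns grow to the right and rows downward; lengths in m; the calibration is good to about 2 mm. A picture is of the moment at which its call begins: read the wrist's pose just before it. calibration takes no time and is no camera call; for the wrist camera it gives the pose at the moment of the call.
- arm.sign_off(): hands the job in; it is judged then, once.
The state is a dict: "clock": time; "joints": joint angles; "dq": joint speeds; "joint_efforts": joint torques, N m; "position": TCP position; "ee_rot": TCP orientation; "force": force on the tool from outside, world axes, zero at the start; "ft_torque": the same for the moment, N m; "width": opening from 0.0 (shut) to 1.0 (fully open); "gripper_force": force on a finger pad.
Only numpy, scipy, OpenCV 4.12 (cv2) and the standard library are available. Lean on these libraries where they do the work, as an engineer would, in place of code of your own. Each camera call takes 0.05 s, during which the arm holds its last target. There are 200 camera calls.

## Working session

There is one attempt and no reset: what is moved stays moved. The work goes in short steps, Python scripts to look and compute and a tool call to move; the robot and the scene stay as the last step left them, time stands still between calls to the robot, and variables do not carry over. Pictures are saved under pics/ and viewed, at most 10 in all, crops included, and the job is handed in when it is done.

Besides the shell and the picture viewer there is one more tool, called by a JSON object that holds its "method" and its "body". arm_command: Moves the arm, as the interface text tells. Its arguments: {"type":"object","properties":{"deltas":{"type":"array","items":{"type":"number"}},"force":{"type":"number"}},"required":["deltas"]}

```bash
ls; mkdir -p pics
python3 - <<'E'
from cell import sensors, optics, arm
import cv2
for n in("side","top","wrist"):
    im=optics.get_image(n); cv2.imwrite(f"pics/{n}0.png",im)
    c=optics.calibration(n); print(n,c["rvec"],c["tvec"],c["camera_matrix"][0],c["D"])
s=sensors.observe(); print(s, arm.nose_length)
a=cv2.imread("pics/top0.png")
E
```

```text
pics
side [ 2.12392888 -0.0591073   0.02878762] [-0.51116722  0.17413026  0.80182596] [386.40419693   0.         281.21974597] [-0.03500136  0.          0.          0.          0.        ]
top [ 2.14543348 -2.11493282  0.1814027 ] [0.15727566 0.55163526 1.61326089] [515.20024022   0.         267.65853303] [-0.10918979  0.          0.          0.          0.        ]
wrist [-2.47139426 -1.52954269 -0.2052455 ] [-0.62490228 -0.03243038  0.38917657] [327.79347394   0.         277.01742031] [-0.05910973  0.          0.          0.          0.        ]
{'clock': 0.15, 'joints': array([-1.21160341,  0.4350519 ,  0.02497811,  1.57386746, -0.01160564,
        1.1339982 , -0.07510904]), 'dq': array([-0.0004401 , -0.001022  ,  0.0013604 , -0.0060264 , -0.00042768,
       -0.00194368, -0.00013609]), 'joint_efforts': array([ 3.47479348e-03, -6.68266940e+01,  9.86569338e-01, -3.14689207e+01,
       -6.04977482e-02,  3.95254127e-02,  8.86397856e-05]), 'position': array([0.27835247, 0.55919534, 0.24514011]), 'ee_rot': array([-7.19043634e-01, -3.05802668e+00,  1.83451862e-03]), 'force': array([ 0.93011297, -1.16776397,  0.00825927]), 'ft_torque': array([ 0.01680106, -0.03976492,  0.04645254]), 'gripper_force': 0.0, 'width': 1.000247317124879} 0.019
```

View pics/top0.png

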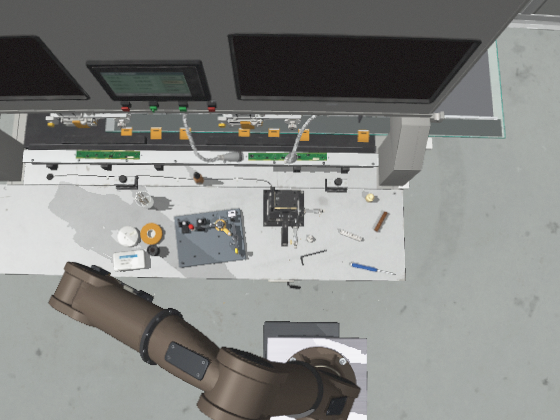

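View pics/side0.png

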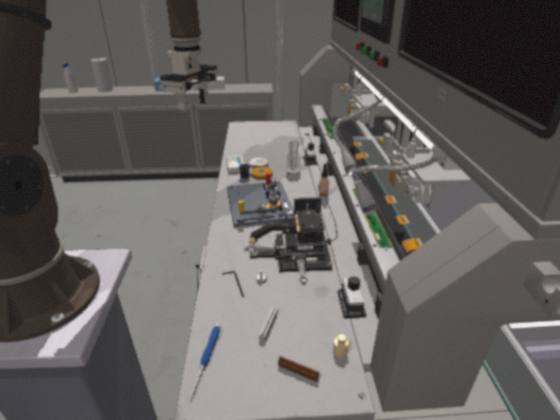

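The top view shows the jig at about (210,238), the bright press tip at (350,235), its brown look-alike at (382,221), the brass weight at (370,197) and the dropper at (198,178). The side view shows the tip at (269,323). Next I'll zoom in and measure.

```bash
cat > h.py <<'E'
import numpy as np, cv2
from scipy.spatial.transform import Rotation as R
from cell import sensors, optics, arm
def ray(c,uv):
    uv=np.asarray(uv,float).reshape(-1,1,2)
    n=cv2.undistortPoints(uv,c["camera_matrix"],c["D"])[:,0]
    Rm=cv2.Rodrigues(np.asarray(c["rvec"],float))[0]; t=np.asarray(c["tvec"],float).reshape(3)
    return -Rm.T@t, np.c_[n,np.ones(len(n))]@Rm
def plane(c,uv,z):
    o,d=ray(c,uv); return o+d*((z-o[2])/d[:,2])[:,None]
def cross(c1,u1,c2,u2):
    o1,d1=ray(c1,u1);o2,d2=ray(c2,u2);d1=d1[0];d2=d2[0]
    s=np.linalg.lstsq(np.c_[d1,-d2],o2-o1,rcond=None)[0]
    p,q=o1+s[0]*d1,o2+s[1]*d2; return (p+q)/2,np.linalg.norm(p-q)
def proj(c,P):
    return cv2.projectPoints(np.asarray(P,float).reshape(-1,1,3),np.asarray(c["rvec"],float),np.asarray(c["tvec"],float),c["camera_matrix"],np.asarray(c["D"],float))[0][:,0]
def blobs(m,amin=5):
    n,l,s,ce=cv2.connectedComponentsWithStats(m.astype(np.uint8))
    return [(int(s[i,4]),ce[i].round(1),s[i,:4]) for i in range(1,n) if s[i,4]>=amin]
E
python3 - <<'E'
from h import *
im=cv2.imread("pics/top0.png"); c=optics.calibration("top")
a=cv2.resize(im[200:275,165:255],None,fx=8,fy=8,interpolation=cv2.INTER_CUBIC)
cv2.imwrite("pics/topj.png",a)
hsv=cv2.cvtColor(im,cv2.COLOR_BGR2HSV).astype(int); H,S,V=hsv[...,0],hsv[...,1],hsv[...,2]
roi=np.zeros(H.shape,bool); roi[200:275,165:260]=1
for n,m,z in (("red",((H<8)|(H>172))&(S>130)&(V>80),.07),("yel",(H>18)&(H<35)&(S>120)&(V>80),.063)):
    for b in blobs(m&roi,4): print(n,b,plane(c,b[1],z)[0].round(4))
m=(im.astype(int).sum(2)<360)&roi
m=cv2.morphologyEx(m.astype(np.uint8),cv2.MORPH_OPEN,np.ones((3,3)))
cs=max(cv2.findContours(m,0,2)[0],key=cv2.contourArea)
r=cv2.minAreaRect(cs); bp=cv2.boxPoints(r); P=plane(c,bp,.012); print(r,P.round(4),P.mean(0))
print(np.linalg.norm(np.diff(P,axis=0),axis=1))
roi[:]=0; roi[222:248,332:368]=1
print("worktop",im[245,330])
g=plane(c,[[350,235]],.014); print(g)
t=cv2.resize(im[185:255,325:400],None,fx=8,fy=8,interpolation=cv2.INTER_CUBIC); cv2.imwrite("pics/topt.png",t)
E
```

```text
red (22, array([190.5, 226.1]), array([188, 224,   6,   5], dtype=int32)) [0.4938 0.4092 0.07  ]
yel (5, array([223.2, 220.8]), array([222, 220,   3,   3], dtype=int32)) [0.5134 0.3063 0.063 ]
yel (4, array([216.8, 228. ]), array([216, 227,   3,   3], dtype=int32)) [0.4899 0.326  0.063 ]
yel (22, array([224.5, 229.3]), array([221, 226,   8,   8], dtype=int32)) [0.4861 0.3014 0.063 ]
yel (13, array([236., 250.]), array([235, 248,   3,   5], dtype=int32)) [0.4207 0.2632 0.063 ]
((231.3210906982422, 235.93472290039062), (42.523197174072266, 23.986717224121094), 83.48019409179688) [[0.5363 0.3319 0.012 ]
 [0.5465 0.2535 0.012 ]
 [0.4076 0.2347 0.012 ]
 [0.3975 0.3119 0.012 ]] [0.47197094 0.28300468 0.012     ]
[0.07898774 0.14024691 0.07793143]
worktop [207 207 206]
[[ 0.47971225 -0.10537219  0.014     ]]
```

View pics/topj.png

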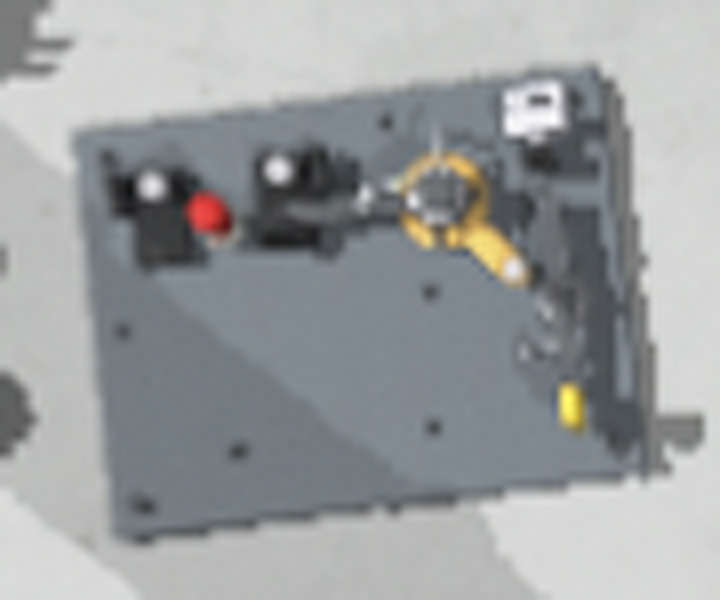

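The crop shows plate corners at (78,132), (597,68), (650,472) and (118,538). The pins are at (152,186) and (279,169), the red grip top at (209,213), the yellow tab at (571,407) and the white-lidded block at (533,108). The arm is shut and lies along the jig's y.

Run:
```python
from h import *
c=optics.calibration("top")
f=lambda p:(np.array(p,float)+.5)/8-.5+np.array([165,200])
C=plane(c,f([(78,132),(597,68),(650,474),(118,538)]),.012); print(C.round(4))
print(np.linalg.norm(np.roll(C,-1,0)-C,axis=1))
pins=plane(c,f([(152,186),(279,169)]),.034); red=plane(c,f([(209,213)]),.0705);tab=plane(c,f([(571,403)]),.063)
print(pins,red,tab,np.linalg.norm(pins[0]-pins[1]))
# fit: jig-frame model points vs measured
M=np.array([[85,110],[85,-110],[-85,-110],[-85,110],[55,76],[55,24],[35.3,50]])/1e3
W=np.r_[C,pins,red][:,:2]
def fit(M,W):
    m,w=M.mean(0),W.mean(0);A=(M-m).T@(W-w);th=np.arctan2(A[0,1]-A[1,0],A[0,0]+A[1,1])
    r=np.array([[np.cos(th),-np.sin(th)],[np.sin(th),np.cos(th)]]);return th,w-r@m,r
th,t,r=fit(M,W);print("fit",th,t);print(((W-M@r.T-t)*1e3).round(1))
print("tab in jig",r.T@(tab[0,:2]-t))
# tip & weight
im=cv2.imread("pics/top0.png")
```

```text
[[0.5346 0.4732 0.012 ]
 [0.5645 0.2594 0.012 ]
 [0.3974 0.2339 0.012 ]
 [0.3679 0.4496 0.012 ]]
[0.21592745 0.16895797 0.21771412 0.16842885]
[[0.50930308 0.43782229 0.034     ]
 [0.5170543  0.38628073 0.034     ]] [[0.49341144 0.40847876 0.0705    ]] [[0.42092548 0.26341215 0.063     ]] 0.052121146346890586
fit 0.14180059880977347 [0.46593052 0.3542407 ]
[[ 0.1 -1.9]
 [-1.2  2. ]
 [ 0.1  0.6]
 [ 1.6 -1.5]
 [-0.3  0.6]
 [ 0.1  0.5]
 [-0.4 -0.2]]
tab in jig [-0.05738976 -0.08355654]
```

View pics/topt.png

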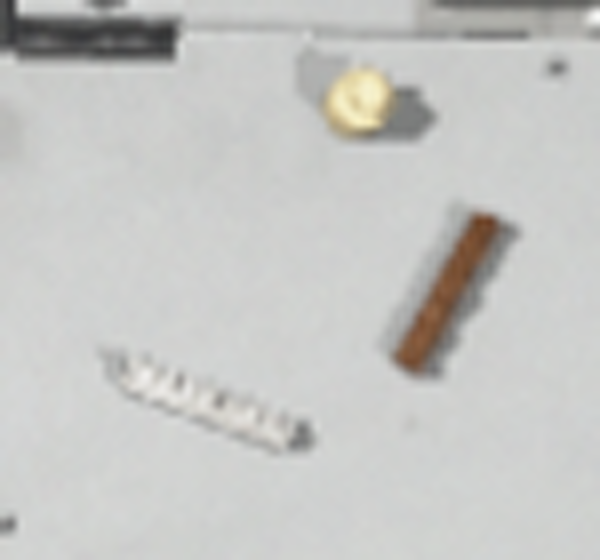

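The jig fit is consistent to under 2 mm on the corners and 0.6 mm on the pins: origin (0.466, 0.354), yaw 0.142 rad. I'll move to hover over the red grip, with the closing line along the jig's x.

{"method": "arm_command", "body": {"deltas": [0,0,-0.08,0.035,-0.025,-0.02,44,0,0,-0.17,0.07,-0.05,-0.04,44,0,0,-0.26,0.105,-0.075,-0.06,44,0,0,-0.35,0.14,-0.1,-0.08,44,0,0,-0.44,0.175,-0.125,-0.1,44,0,0,-0.53,0.2,-0.14,-0.11,44,0,0,-0.616,0.215,-0.151,-0.12,44,0,0,-0.616,0.215,-0.151,-0.12,44,0,0,-0.616,0.215,-0.151,-0.12,44,0,0,-0.616,0.215,-0.151,-0.12,44], "force": 20}}

```text
clock: 1.15
position: [0.4923, 0.4099, 0.1261]
ee_rot: [-2.053, -2.376, -0.001]
force: [-0.8, 1.2, -0.2]
width: 0.478
gripper_force: 0.0
```

Run:
```python
from h import *
s=sensors.observe(); c=optics.calibration("wrist"); im=optics.get_image("wrist"); cv2.imwrite("pics/w1.png",im)
print(s["clock"],s["position"],s["joints"].round(3),s["force"],s["width"])
Rm=R.from_rotvec(s["ee_rot"]).as_matrix(); print(Rm.round(3), np.degrees(np.arctan2(Rm[1,1],Rm[0,1])))
hsv=cv2.cvtColor(im,cv2.COLOR_BGR2HSV).astype(int); H,S,V=hsv[...,0],hsv[...,1],hsv[...,2]
for b in blobs(((H<8)|(H>172))&(S>130)&(V>60),30): print(b,plane(c,b[1],.0705)[0].round(4))
```

```text
1.15 [0.49234066 0.40994868 0.12605699] [-0.961  0.58   0.278  1.681 -0.193  0.907 -0.462] [-0.84129136  1.2396622  -0.20328402] 0.47820439650067104
[[-0.145  0.989 -0.001]
 [ 0.989  0.145  0.001]
 [ 0.001 -0.    -1.   ]] 8.334884530345317
(649, array([281.8, 232.7]), array([271, 215,  24,  35], dtype=int32)) [0.4948 0.4139 0.0705]
```

View pics/w1.png

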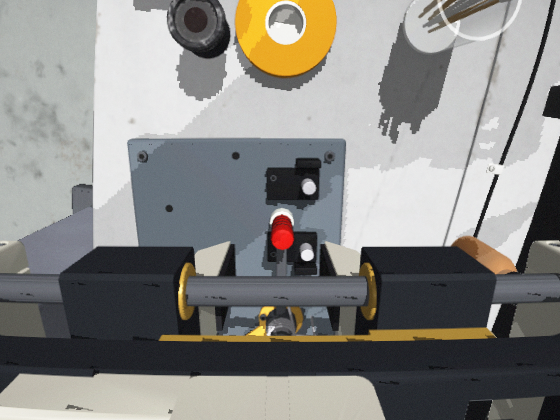

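The wrist view shows the red grip with its top at about (283,240), the pins at (308,187) and (306,254), and the plate's left corners at (131,140) and (345,140). The grip sits between the fingers.

Run:
```python
from h import *
c=optics.calibration("wrist")
print(plane(c,[(308,187),(306,254)],.034).round(4),plane(c,[(131,140),(345,140)],.012).round(4),plane(c,[(283,240)],.0705).round(4))
th=.1418;r=np.array([[np.cos(th),-np.sin(th)],[np.sin(th),np.cos(th)]]);t=np.array([.46593,.35424])
print([(r@p+t).round(4) for p in np.array([[.055,.076],[.055,.024],[-.085,.11],[.085,.11],[.0353,.05]])])
p=r@[.0353,-.04]+t; print("pivot",p)
for q in (0,.2,.4,.6,.7,.8,.9,1,1.1,1.2,1.3): print(q,((p+.09*np.array([-np.sin(q+th),np.cos(q+th)]))-(p+.09*np.array([-np.sin(th),np.cos(th)]))).round(4),round(q/np.pi*2,3))
```

```text
[[0.5107 0.4383 0.034 ]
 [0.518  0.3871 0.034 ]] [[0.3734 0.4511 0.012 ]
 [0.5352 0.4742 0.012 ]] [[0.4963 0.4092 0.0705]]
[array([0.5096, 0.4373]), array([0.517 , 0.3858]), array([0.3662, 0.4511]), array([0.5345, 0.4751]), array([0.4938, 0.4087])]
pivot [0.50652871 0.31963025]
0 [0. 0.] 0.0
0.2 [-0.0174 -0.0043] 0.127
0.4 [-0.0337 -0.012 ] 0.255
0.6 [-0.0481 -0.0227] 0.382
0.7 [-0.0544 -0.0291] 0.446
0.8 [-0.0601 -0.0361] 0.509
0.9 [-0.065  -0.0437] 0.573
1 [-0.0691 -0.0517] 0.637
1.1 [-0.0725 -0.06  ] 0.7
1.2 [-0.0749 -0.0687] 0.764
1.3 [-0.0765 -0.0775] 0.828
```

{"method": "arm_command", "body": {"deltas": [0,0,0,0.001,-0.001,-0.035,44,0,0,0,0.001,-0.001,-0.068,44,0,0,0,0.001,-0.001,-0.068,44]}}

```text
clock: 1.5
position: [0.4913, 0.4068, 0.0543]
ee_rot: [-2.055, -2.375, 0.01]
force: [-0.1, 0.3, -0.0]
width: 0.481
gripper_force: 0.0
```

{"method": "arm_command", "body": {"deltas": [0,0,0,0.001,0.001,0.002,12,0,0,0,0.001,0.001,0.002,8,0,0,0,0.001,0.001,0.002,8,0,0,0,0.001,0.001,0.002,8,0,0,0,0.001,0.001,0.002,8], "force": 25}}

```text
clock: 2.0
position: [0.4959, 0.409, 0.0609]
ee_rot: [-2.059, -2.373, -0.003]
force: [-0.3, -0.3, 6.1]
width: 0.151
gripper_force: 25.0
```

{"method": "arm_command", "body": {"deltas": [0,0,0.032,-0.0044,-0.0007,-0.002,8,0,0,0.064,-0.0088,-0.0017,-0.002,8,0,0,0.095,-0.0132,-0.0029,-0.002,8,0,0,0.127,-0.0174,-0.0043,-0.002,8,0,0,0.159,-0.0216,-0.0059,-0.002,8,0,0,0.191,-0.0258,-0.0077,-0.002,8,0,0,0.223,-0.0298,-0.0098,-0.002,8,0,0,0.255,-0.0337,-0.012,-0.002,8,0,0,0.286,-0.0375,-0.0144,-0.002,8,0,0,0.318,-0.0412,-0.017,-0.002,8,0,0,0.35,-0.0447,-0.0198,-0.002,8,0,0,0.382,-0.0481,-0.0227,-0.002,8,0,0,0.382,-0.0481,-0.0227,-0.002,8,0,0,0.382,-0.0481,-0.0227,-0.002,8], "force": 30}}

```text
clock: 3.4
position: [0.4509, 0.389, 0.0607]
ee_rot: [1.265, 2.872, 0.014]
force: [4.9, 4.2, 11.5]
width: 0.155
gripper_force: 30.0
```

{"method": "arm_command", "body": {"deltas": [0,0,0.0127,-0.0013,-0.0012,0.004,8,0,0,0.0255,-0.0026,-0.0025,0.004,8,0,0,0.038,-0.0039,-0.0038,0.004,8,0,0,0.051,-0.0051,-0.0051,0.004,8,0,0,0.064,-0.0063,-0.0064,0.004,8,0,0,0.076,-0.0075,-0.0078,0.004,8,0,0,0.076,-0.0075,-0.0078,0.004,8]}}

```text
clock: 4.1
position: [0.4411, 0.3794, 0.0613]
ee_rot: [1.09, 2.945, 0.005]
force: [7.2, 6.5, -17.3]
width: 0.156
gripper_force: 30.0
```

{"method": "arm_command", "body": {"deltas": [0,0,0.016,-0.0015,-0.0017,-0.0022,8,0,0,0.032,-0.0029,-0.0035,-0.0022,8,0,0,0.032,-0.0029,-0.0035,-0.0022,8]}}

```text
clock: 4.4
position: [0.4393, 0.3772, 0.061]
ee_rot: [1.015, 2.97, 0.01]
force: [5.6, 7.1, -1.7]
width: 0.155
gripper_force: 30.0
```

{"method": "arm_command", "body": {"deltas": [0,0,0.016,-0.0014,-0.0018,0,8,0,0,0.032,-0.0027,-0.0036,0,8,0,0,0.032,-0.0027,-0.0036,0,8]}}

```text
clock: 4.7
position: [0.4364, 0.3737, 0.061]
ee_rot: [0.94, 2.995, 0.01]
force: [4.4, 7.1, -1.5]
width: 0.155
gripper_force: 30.0
```

{"method": "arm_command", "body": {"deltas": [0,0,0.016,-0.0013,-0.0019,0,8,0,0,0.032,-0.0025,-0.0038,0,8,0,0,0.032,-0.0025,-0.0038,0,8]}}

```text
clock: 5.0
position: [0.4338, 0.37, 0.061]
ee_rot: [0.864, 3.017, 0.01]
force: [4.8, 7.8, 0.2]
width: 0.154
gripper_force: 30.0
```

{"method": "arm_command", "body": {"deltas": [0,0,0.016,-0.0012,-0.0019,0,8,0,0,0.032,-0.0023,-0.0039,0,8,0,0,0.032,-0.0023,-0.0039,0,8]}}

```text
clock: 5.3
position: [0.4313, 0.3661, 0.061]
ee_rot: [0.788, 3.038, 0.01]
force: [3.3, 7.0, 0.8]
width: 0.154
gripper_force: 30.0
```

{"method": "arm_command", "body": {"deltas": [0,0,0.016,-0.0011,-0.002,0,8,0,0,0.032,-0.0021,-0.004,0,8,0,0,0.032,-0.0021,-0.004,0,8]}}

```text
clock: 5.6
position: [0.4292, 0.3624, 0.061]
ee_rot: [0.711, 3.057, 0.01]
force: [3.8, 8.4, -1.0]
width: 0.156
gripper_force: 30.0
```

{"method": "arm_command", "body": {"deltas": [0,0,0.016,-0.001,-0.002,0,8,0,0,0.032,-0.0019,-0.0041,0,8,0,0,0.032,-0.0019,-0.0041,0,8]}}

```text
clock: 5.9
position: [0.4273, 0.3587, 0.061]
ee_rot: [0.634, 3.074, 0.011]
force: [2.9, 9.2, -1.4]
width: 0.156
gripper_force: 30.0
```

{"method": "arm_command", "body": {"deltas": [0,0,0.016,-0.0009,-0.0021,0,8,0,0,0.032,-0.0017,-0.0042,0,8,0,0,0.032,-0.0017,-0.0042,0,8]}}

```text
clock: 6.2
position: [0.4257, 0.3553, 0.061]
ee_rot: [0.556, 3.088, 0.013]
force: [3.8, 11.1, -4.2]
width: 0.155
gripper_force: 30.0
```

{"method": "arm_command", "body": {"deltas": [0,0,0.013,-0.0006,-0.0016,0,8,0,0,0.013,-0.0006,-0.0016,0,8,0,0,0.013,-0.0006,-0.0016,0,8]}}

```text
clock: 6.5
position: [0.4252, 0.3542, 0.061]
ee_rot: [0.526, 3.094, 0.014]
force: [4.9, 13.0, -4.3]
width: 0.154
gripper_force: 30.0
```

Force is climbing past the spring's level, by about 4 N over 2 mm, so this is the stop. I'll ease back and check that the catch holds the arm.

{"method": "arm_command", "body": {"deltas": [0,0,-0.013,0.0006,0.0016,0,8,0,0,-0.026,0.0013,0.0032,0,8,0,0,-0.039,0.002,0.005,0,8,0,0,-0.052,0.0027,0.0067,0,8,0,0,-0.064,0.0034,0.0083,0,8,0,0,-0.077,0.0042,0.0099,0,8,0,0,-0.077,0.0042,0.0099,0,8,0,0,-0.077,0.0042,0.0099,0,8]}}

```text
clock: 7.3
position: [0.4293, 0.3626, 0.061]
ee_rot: [0.713, 3.057, 0.01]
force: [3.6, 8.0, -0.5]
width: 0.157
gripper_force: 30.0
```

{"method": "arm_command", "body": {"deltas": [0,0,-0.016,0.0011,0.002,0,8,0,0,-0.032,0.0021,0.0039,0,8,0,0,-0.032,0.0021,0.0039,0,8,0,0,-0.032,0.0021,0.0039,0,8]}}

```text
clock: 7.7
position: [0.4312, 0.3659, 0.0609]
ee_rot: [0.789, 3.038, 0.009]
force: [4.0, 5.2, 1.0]
width: 0.159
gripper_force: 30.0
```

{"method": "arm_command", "body": {"deltas": [0,0,-0.016,0.0012,0.002,0,8,0,0,-0.032,0.0023,0.0038,0,8,0,0,-0.032,0.0023,0.0038,0,8,0,0,-0.032,0.0023,0.0038,0,8]}}

```text
clock: 8.1
position: [0.4326, 0.368, 0.0608]
ee_rot: [0.867, 3.018, 0.004]
force: [-1.1, 1.8, 10.1]
width: 0.156
gripper_force: 30.0
```

{"method": "arm_command", "body": {"deltas": [0,0,-0.01,0.0009,0.0013,0,8,0,0,-0.013,0.0014,0.0021,0,8,0,0,-0.013,0.0014,0.0021,0,8]}}

```text
clock: 8.4
position: [0.4334, 0.3692, 0.0608]
ee_rot: [0.898, 3.01, 0.001]
force: [-2.7, -1.4, 13.4]
width: 0.157
gripper_force: 30.0
```

{"method": "arm_command", "body": {"deltas": [0,0,0,0,0,0,21,0,0,0,0,0,0,21,0,0,0,0.001,0.0015,0,21,0,0,0,0.001,0.0015,0,21]}}

```text
clock: 8.8
position: [0.4342, 0.3705, 0.0593]
ee_rot: [-0.898, -3.01, 0.001]
force: [0.0, -1.3, 0.6]
width: 0.229
gripper_force: 0.2
```

Run:
```python
from h import *
s=sensors.observe(); print(s["position"],s["force"],s["width"]*92,s["gripper_force"])
```

```text
[0.43420534 0.37046737 0.05934578] [ 0.03172887 -1.26214428  0.6385435 ] 21.022293105491293 0.20762274507433176
```

The catch holds the arm on its own: with the fingers loose the force is about 0. I'll lift off and move over the press tip to look.

{"method": "arm_command", "body": {"deltas": [0,0,0,0,0,0.0,36,0,0,0,0,0,0.03,40,0,0,0,0,0,0.07,40,0,0,-0.08,0,-0.03,0.11,40,0,0,-0.17,0.005,-0.075,0.14,40,0,0,-0.26,0.01,-0.12,0.14,40,0,0,-0.35,0.015,-0.165,0.14,40,0,0,-0.44,0.02,-0.21,0.14,40,0,0,-0.53,0.025,-0.255,0.14,40,0,0,-0.62,0.03,-0.3,0.14,40,0,0,-0.71,0.035,-0.345,0.14,40,0,0,-0.8,0.04,-0.39,0.14,40,0,0,-0.889,0.04,-0.43,0.14,40,0,0,-0.889,0.04,-0.465,0.14,40,0,0,-0.889,0.04,-0.476,0.14,40,0,0,-0.889,0.04,-0.476,0.14,40,0,0,-0.889,0.04,-0.476,0.14,40]}}

```text
clock: 10.5
position: [0.4742, -0.1043, 0.1994]
ee_rot: [-2.622, -1.73, -0.0]
force: [-0.4, 0.2, 0.2]
width: 0.436
gripper_force: 0.0
```

Run:
```python
from h import *
s=sensors.observe(); c=optics.calibration("wrist"); im=optics.get_image("wrist"); cv2.imwrite("pics/w2.png",im)
tp=optics.get_image("top"); cv2.imwrite("pics/top2.png",tp)
print(s["clock"],s["position"],s["joints"].round(3),s["force"])
Rm=R.from_rotvec(s["ee_rot"]).as_matrix(); print(np.degrees(np.arctan2(Rm[1,1],Rm[0,1])), proj(c,[[.48,-.107,.01],s["position"]]))
ct=optics.calibration("top"); hsv=cv2.cvtColor(tp,cv2.COLOR_BGR2HSV).astype(int);H,S,V=hsv[...,0],hsv[...,1],hsv[...,2]
for b in blobs((((H<8)|(H>172))&(S>130)&(V>80))[200:275,165:255],4): print(b,plane(ct,b[1]+[165,200],.0705)[0].round(4))
```

```text
10.5 [ 0.47424884 -0.10430529  0.19938782] [-0.297  0.27   0.502  1.995 -0.163  0.915 -0.115] [-0.40370726  0.16275083  0.20551807]
-23.171316083537096 [[283.54737013 192.74717592]
 [277.5944729  279.25690419]]
(17, array([37.9, 46.4]), array([36, 45,  5,  4], dtype=int32)) [0.4297 0.3674 0.0705]
```

View pics/w2.png

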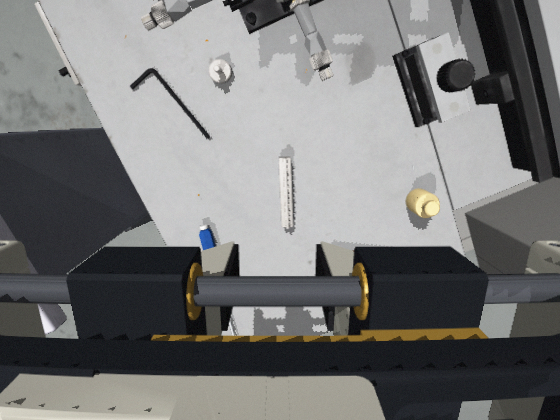

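The wrist view shows the tip from about (286,157) to (288,229), 13 px wide and nearly parallel to the image columns. The brass weight at (424,204) is well clear. In the top view the red grip is still at its open position, so the catch holds. Next I'll measure the tip.

Run:
```python
from h import *
im=cv2.imread("pics/w2.png"); c=optics.calibration("wrist")
g=im.astype(int).sum(2)
m=np.zeros(g.shape,np.uint8); x0,y0,x1,y1=270,145,305,240
sub=im[y0:y1,x0:x1]; 
for r in (165,180,195,210,225): print(r,[int(v)//3 for v in g[r,272:304]])
for cc in (284,290): print(cc,[int(v)//3 for v in g[150:165,cc]],[int(v)//3 for v in g[220:240,cc]])
```

```text
165 [202, 199, 201, 200, 200, 202, 197, 222, 236, 234, 233, 232, 230, 227, 185, 178, 221, 221, 182, 96, 133, 167, 189, 200, 201, 202, 199, 203, 201, 203, 204, 199]
180 [204, 205, 203, 204, 203, 205, 205, 210, 226, 232, 232, 213, 211, 226, 196, 127, 172, 219, 205, 150, 125, 164, 184, 199, 202, 202, 203, 202, 202, 200, 203, 201]
195 [199, 202, 199, 201, 199, 202, 202, 192, 200, 223, 224, 222, 220, 221, 221, 177, 158, 200, 209, 176, 107, 76, 153, 198, 199, 200, 200, 198, 199, 203, 203, 199]
210 [197, 201, 199, 200, 202, 202, 201, 202, 198, 211, 225, 224, 206, 212, 225, 202, 140, 93, 164, 202, 152, 76, 129, 186, 203, 204, 207, 202, 199, 202, 202, 202]
225 [199, 201, 199, 199, 201, 202, 201, 198, 196, 202, 213, 219, 219, 200, 203, 215, 168, 113, 163, 199, 181, 131, 163, 198, 198, 199, 199, 202, 204, 200, 198, 198]
284 [170, 169, 170, 170, 169, 170, 151, 137, 193, 231, 235, 235, 234, 231, 232] [221, 219, 216, 220, 217, 219, 222, 143, 162, 166, 167, 199, 199, 199, 200, 201, 202, 204, 202, 199]
290 [171, 169, 170, 168, 171, 170, 160, 161, 180, 193, 183, 178, 182, 181, 181] [161, 180, 185, 184, 167, 163, 164, 119, 113, 111, 110, 110, 110, 110, 159, 194, 200, 201, 201, 202]
```

Run:
```python
from h import *
c=optics.calibration("wrist"); s=sensors.observe()
L=plane(c,[(278.7,165),(281.3,225)],.014);Rr=plane(c,[(290.5,165),(293.3,225)],.014)
print(np.linalg.norm(L-Rr,axis=1))
m=(L+Rr)/2; d=m[0]-m[1]; print("yaw long",np.degrees(np.arctan2(d[1],d[0])), np.degrees(np.arctan2((L[0]-L[1])[1],(L[0]-L[1])[0])),np.degrees(np.arctan2((Rr[0]-Rr[1])[1],(Rr[0]-Rr[1])[0])))
E1=plane(c,[(284.2,157.5),(287.4,227)],.014); print(E1,np.linalg.norm(E1[0]-E1[1]),E1.mean(0), E1.mean(0)-s["position"])
side=optics.get_image("side"); cs=optics.calibration("side"); p=E1.mean(0);p[2]=.01
ct=optics.calibration("top");print(proj(cs,[p]),proj(ct,[p]),proj(cs,E1),proj(ct,E1))
cv2.imwrite("pics/side2.png",side); a=cv2.resize(side[300:350,245:295],None,fx=8,fy=8)
im=cv2.imread("pics/top0.png").astype(int).sum(2)//3
```

```text
[0.01166237 0.01244997]
yaw long 69.80730728808479 69.44580192817165 70.16854626100654
[[ 0.49470367 -0.07315585  0.014     ]
 [ 0.46994617 -0.14067283  0.014     ]] 0.0719129851236088 [ 0.48232492 -0.10691434  0.014     ] [ 0.00794041 -0.0032268  -0.18540608]
[[268.60404689 321.4461682 ]] [[350.26820062 234.36918988]] [[274.43025196 306.58862913]
 [262.20803559 334.42947893]] [[340.16154007 230.33389003]
 [360.76010493 238.0957937 ]]
```

Tip: 71.9 x 12 mm, centre (0.4823, -0.1069), short axis at -20.2°. The top and side views agree. Descending to grasp.

{"method": "arm_command", "body": {"deltas": [0,0,0.033,0.008,-0.003,-0.04,36,0,0,0.033,0.008,-0.003,-0.08,36,0,0,0.033,0.008,-0.003,-0.12,36,0,0,0.033,0.008,-0.003,-0.15,36,0,0,0.033,0.008,-0.003,-0.166,36,0,0,0.033,0.008,-0.003,-0.173,36,0,0,0.033,0.008,-0.003,-0.177,36,0,0,0.033,0.008,-0.003,-0.177,36], "force": 15}}

```text
clock: 11.45
position: [0.4826, -0.1081, 0.0228]
ee_rot: [2.577, 1.797, 0.001]
force: [-0.1, 1.0, -0.2]
width: 0.386
gripper_force: 0.0
```

{"method": "arm_command", "body": {"deltas": [0,0,0,0,0,0,20,0,0,0,0,0,0,8,0,0,0,0,0,0,6,0,0,0,0,0,0,6,0,0,0,0,0,0,6]}}

```text
clock: 11.95
position: [0.4825, -0.1084, 0.023]
ee_rot: [2.577, 1.796, 0.001]
force: [-0.1, 0.7, 5.7]
width: 0.128
gripper_force: 15.0
```

{"method": "arm_command", "body": {"deltas": [0,0,0,0,0,0.01,6,0,0,0,0,0,0.04,6,0,0,0,0,0,0.08,6,0,0,0.02,0,0.02,0.11,6,0,0,0.05,0.001,0.06,0.12,6,0,0,0.08,0.002,0.1,0.12,6,0,0,0.11,0.004,0.14,0.12,6,0,0,0.14,0.006,0.18,0.12,6,0,0,0.17,0.008,0.22,0.12,6,0,0,0.2,0.01,0.26,0.12,6,0,0,0.23,0.012,0.3,0.12,6,0,0,0.26,0.014,0.34,0.12,6,0,0,0.29,0.016,0.38,0.12,6,0,0,0.314,0.018,0.42,0.12,6,0,0,0.314,0.018,0.46,0.12,6,0,0,0.314,0.018,0.49,0.12,6,0,0,0.314,0.018,0.51,0.12,6,0,0,0.314,0.018,0.518,0.12,6,0,0,0.314,0.018,0.518,0.12,6,0,0,0.314,0.018,0.518,0.12,6], "force": 20}}

```text
clock: 13.95
position: [0.5006, 0.4078, 0.1427]
ee_rot: [2.062, 2.369, -0.001]
force: [0.5, 0.7, -0.5]
width: 0.129
gripper_force: 20.0
```

Run:
```python
from h import *
s=sensors.observe(); c=optics.calibration("wrist"); im=optics.get_image("wrist"); cv2.imwrite("pics/w3.png",im)
print(s["clock"],s["position"],s["width"]*92,s["joints"].round(2),s["force"])
Rm=R.from_rotvec(s["ee_rot"]).as_matrix(); print(np.degrees(np.arctan2(Rm[1,1],Rm[0,1])))
ct=optics.calibration("top");cs=optics.calibration("side")
print("dropper",cross(ct,(198,178),cs,(324,185)), plane(ct,[(198,175)],.1))
a=cv2.imread("pics/top0.png"); s0=cv2.imread("pics/side0.png")
for i,n in((a,"top"),(s0,"side")):
    h=cv2.cvtColor(i,cv2.COLOR_BGR2HSV).astype(int); m=(h[...,0]<18)&(h[...,1]>70)&(h[...,2]>40)
    y0,x0=(165,185) if n=="top" else (170,310)
    print(n,[(b[0],b[1]+[x0,y0],b[2]) for b in blobs(m[y0:y0+25,x0:x0+30],5)])
```

```text
13.95 [0.5005757  0.4077909  0.14266172] 11.852288628881825 [-0.95  0.57  0.27  1.65 -0.18  0.95 -0.47] [ 0.51382902  0.67802738 -0.45865045]
7.925527480853081
dropper (array([0.66084013, 0.39703305, 0.02969926]), np.float64(0.0010146870924339889)) [[0.6532631 0.387319  0.1      ]]
top [(42, array([198.7, 179.1]), array([ 9, 10, 10,  8], dtype=int32))]
side [(123, array([323.3, 185.9]), array([10,  7,  8, 18], dtype=int32))]
```

View pics/w3.png

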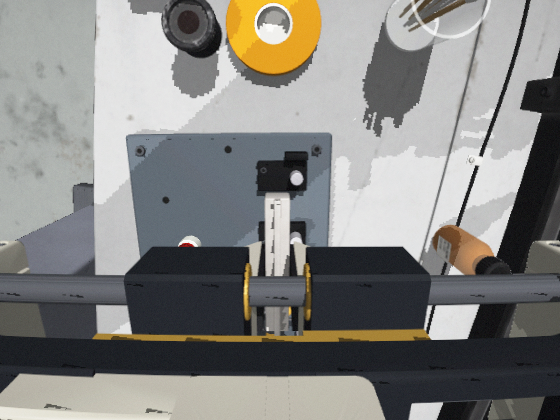

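The wrist view shows the tip held blade up, with its left end at about (277,195) and edges at columns 265 and 290. The left pin top is at (297,178), the second pin is at (296,240), and the dropper at (465,245) is clear of the gripper.

Run:
```python
from h import *
im=cv2.imread("pics/w3.png"); g=im.astype(int).sum(2)//3; c=optics.calibration("wrist"); s=sensors.observe()
print([int(v) for v in g[205,258:300]]); print([int(v) for v in g[225,258:300]]); print([int(v) for v in g[186:204,272]],[int(v) for v in g[186:204,284]])
m=(g>170); b=[x for x in blobs(m[165:190,285:310],10)]; print([(x[0],x[1]+[285,165],x[2]) for x in b])
z=s["position"][2]-.0228+.014
P=plane(c,[(265,205),(290,205),(277,195)],z); pin=plane(c,[(297,178)],.034)[0]
th=.1418;r=np.array([[np.cos(th),-np.sin(th)],[np.sin(th),np.cos(th)]]);t=np.array([.46593,.35424])
J=lambda p:((p[...,:2]-t)@r*1e3).round(1)
print(np.linalg.norm(P[0]-P[1]),J(P),"pin",J(pin),"tcp",J(s["position"]), "corners",J(plane(c,[(127,135),(330,134)],.012)))
```

```text
[111, 109, 111, 114, 113, 113, 140, 197, 222, 221, 220, 221, 177, 105, 100, 114, 188, 226, 224, 224, 224, 224, 214, 217, 227, 227, 228, 227, 229, 229, 227, 200, 152, 134, 136, 137, 136, 136, 135, 134, 133, 140]
[78, 28, 37, 36, 38, 35, 84, 171, 214, 217, 217, 217, 222, 179, 105, 115, 180, 217, 221, 221, 226, 222, 222, 223, 222, 224, 224, 224, 225, 225, 222, 171, 60, 34, 32, 37, 32, 36, 34, 35, 36, 37]
[29, 28, 29, 32, 28, 47, 94, 151, 164, 170, 180, 188, 217, 236, 225, 225, 225, 222] [30, 31, 30, 28, 23, 47, 95, 157, 167, 173, 183, 193, 222, 237, 226, 226, 227, 227]
[(110, array([296.3, 178.3]), array([ 6,  8, 12, 12], dtype=int32))]
0.011587775800747909 [[36.6 81.3]
 [48.2 81.3]
 [42.2 86.1]] pin [57.4 76.5] tcp [42.  47.9] corners [[-79.6 109.1]
 [ 84.9 108.4]]
```

{"method": "arm_command", "body": {"deltas": [0,0,0,0.001,0,-0.03,6,0,0,0,0.001,0,-0.06,6,0,0,0,0.001,0,-0.08,6,0,0,0,0.001,0,-0.09,6,0,0,0,0.001,0,-0.095,6,0,0,0,0.001,0,-0.098,6,0,0,0,0.001,0,-0.098,6,0,0,0,0.001,0,-0.098,6]}}

```text
clock: 14.8
position: [0.5017, 0.4099, 0.0455]
ee_rot: [2.061, 2.371, 0.002]
force: [-0.2, -0.8, 0.1]
width: 0.126
gripper_force: 20.0
```

{"method": "arm_command", "body": {"deltas": [0,0,0,0,0,-0.0008,6,0,0,0,0,0,-0.0015,6,0,0,0,0,0,-0.0015,6,0,0,0,0,0,-0.0015,6]}}

```text
clock: 15.2
position: [0.5012, 0.4096, 0.0431]
ee_rot: [2.061, 2.371, 0.0]
force: [-0.2, 0.3, -0.6]
width: 0.127
gripper_force: 20.0
```

{"method": "arm_command", "body": {"deltas": [0,0,0,0,0,-0.0005,6,0,0,0,0,0,-0.001,6,0,0,0,0,0,-0.001,6]}}

```text
clock: 15.5
position: [0.5012, 0.4096, 0.043]
ee_rot: [-2.061, -2.371, -0.001]
force: [-3.3, -2.3, 9.7]
width: 0.126
gripper_force: 20.0
```

Seated: contact is felt at the expected height. I'll relieve the press and release.

{"method": "arm_command", "body": {"deltas": [0,0,0,0,0,0.0007,6,0,0,0,0,0,0.0007,12,0,0,0,0,0,0.0007,14,0,0,0,0,0,0.0007,18,0,0,0,0,0,0.0007,24,0,0,0,0,0,0.0007,28,0,0,0,0,0,0.0007,28]}}

```text
clock: 16.2
position: [0.5012, 0.4095, 0.0426]
ee_rot: [2.061, 2.371, -0.0]
force: [-0.2, -0.3, 0.6]
width: 0.299
gripper_force: 0.0
```

{"method": "arm_command", "body": {"deltas": [0,0,0,0,0,0.01,28,0,0,0,0,0,0.03,28,0,0,0,0,0,0.06,28,0,0,0,0,0,0.1,28,0,0,0,0,0,0.13,28,0,0,0,0,-0.02,0.16,20,0,0,0,0,-0.05,0.16,10,0,0,0,0,-0.08,0.16,6,0,0,0,0,-0.08,0.16,6,0,0,0,0,-0.08,0.16,6]}}

```text
clock: 17.2
position: [0.5015, 0.329, 0.2037]
ee_rot: [-2.063, -2.37, -0.002]
force: [0.6, 0.6, -0.7]
width: 0.067
gripper_force: 0.0
```

Run:
```python
from h import *
s=sensors.observe(); c=optics.calibration("wrist"); im=optics.get_image("wrist"); cv2.imwrite("pics/w4.png",im)
print(s["clock"],s["position"],s["width"]*92,s["force"])
```

```text
17.2 [0.50147792 0.32901843 0.20370722] 6.205327023122456 [ 0.57352051  0.59698068 -0.66203935]
```

View pics/w4.png

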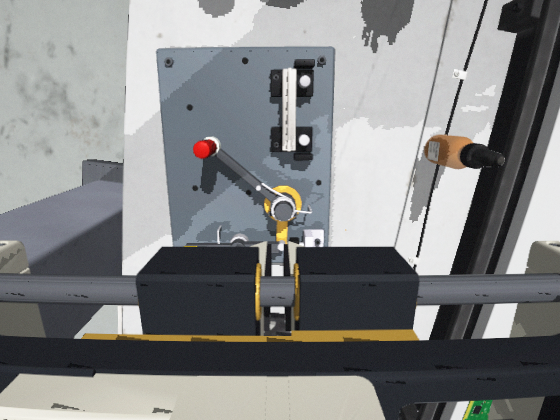

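The wrist view shows the tip lying in the nest, x 283–297 and y 68–150, just in front of both pins at (304,82) and (304,140) and between the cheeks. The arm is held open with the red grip at (205,149). Next I'll move to look at the trigger.

{"method": "arm_command", "body": {"deltas": [0,0,0,-0.02,-0.04,0,0,0,0,0,-0.04,-0.08,0,0,0,0,0,-0.06,-0.12,-0.01,0,0,0,0,-0.069,-0.132,-0.02,0,0,0,0,-0.069,-0.132,-0.02,0,0,0,0,-0.069,-0.132,-0.02,0]}}

```text
clock: 17.85
position: [0.4327, 0.199, 0.1832]
ee_rot: [2.059, 2.372, 0.002]
force: [-1.0, 0.5, 0.1]
width: 0.004
gripper_force: 0.0
```

Run:
```python
from h import *
s=sensors.observe(); c=optics.calibration("wrist"); im=optics.get_image("wrist"); cv2.imwrite("pics/w5.png",im)
print(s["clock"],s["position"],s["width"]*92,s["force"])
hsv=cv2.cvtColor(im,cv2.COLOR_BGR2HSV).astype(int); H,S,V=hsv[...,0],hsv[...,1],hsv[...,2]
for b in blobs((H>20)&(H<35)&(S>120)&(V>80),30): print(b,plane(c,b[1],.063)[0].round(4))
```

```text
17.85 [0.43269817 0.1990421  0.18319143] 0.3290777282361303 [-0.98012714  0.52324348  0.11019071]
(30, array([363.7,  80.2]), array([362,  76,   5,  11], dtype=int32)) [0.4829 0.3083 0.063 ]
(125, array([379.7, 115.9]), array([374, 107,  12,  16], dtype=int32)) [0.5003 0.2846 0.063 ]
(208, array([274.6, 129.1]), array([265, 124,  20,  11], dtype=int32)) [0.4219 0.2632 0.063 ]
(70, array([285.6, 283.2]), array([284, 267,   4,  34], dtype=int32)) [0.4495 0.135  0.063 ]
(118, array([268.6, 289.2]), array([267, 268,   4,  46], dtype=int32)) [0.4356 0.1271 0.063 ]
(962, array([337.8, 335.1]), array([264, 330, 142,  12], dtype=int32)) [0.5052 0.0887 0.063 ]
(131, array([ 89.8, 335.9]), array([ 71, 333,  37,   6], dtype=int32)) [0.275  0.0528 0.063 ]
(212, array([153.6, 337.1]), array([122, 335,  58,   6], dtype=int32)) [0.336  0.0617 0.063 ]
(232, array([224.5, 337.7]), array([191, 335,  66,   7], dtype=int32)) [0.4018 0.0713 0.063 ]
```

View pics/w5.png

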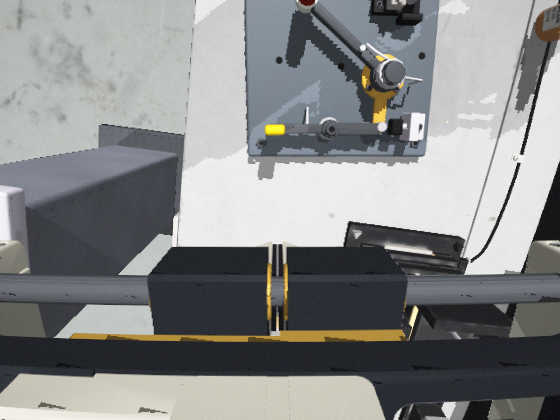

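The wrist view shows the yellow tab at (274,129) with open space on its -y side. A black device (not part of the job) starts at (348,224), so I'll check its height against the gripper body.

Run:
```python
from h import *
c=optics.calibration("wrist");ct=optics.calibration("top")
for a,b in (((348,224),(264,227)),((466,238),(264,191))): print(cross(c,a,ct,b))
for z in (.02,.05,.08): print(plane(c,[(348,224),(466,238)],z).round(3).tolist(),plane(ct,[(264,227),(264,191)],z).round(3).tolist())
print(proj(c,[[.4288,.2258,.06]]))
```

```text
(array([0.50683679, 0.17787699, 0.00254123]), np.float64(0.00629317112027299))
(array([0.62416096, 0.18207906, 0.01884286]), np.float64(0.008934572690630612))
[[0.505, 0.184, 0.02], [0.626, 0.186, 0.02]] [[0.501, 0.176, 0.02], [0.621, 0.178, 0.02]]
[[0.497, 0.193, 0.05], [0.606, 0.194, 0.05]] [[0.497, 0.176, 0.05], [0.615, 0.178, 0.05]]
[[0.489, 0.201, 0.08], [0.586, 0.203, 0.08]] [[0.493, 0.176, 0.08], [0.609, 0.178, 0.08]]
[[276.05611685 177.67884726]]
```

{"method": "arm_command", "body": {"deltas": [0,0,0,-0.006,0.03,-0.04,0,0,0,0,-0.006,0.03,-0.08,0,0,0,0,-0.006,0.03,-0.11,0,0,0,0,-0.006,0.03,-0.122,0,0,0,0,-0.006,0.03,-0.122,0,0,0,0,-0.007,0.04,-0.122,0,0,0,0,-0.008,0.046,-0.122,0,0,0,0,-0.008,0.049,-0.122,0,0,0,0,-0.009,0.052,-0.122,0,0,0,0,-0.009,0.054,-0.122,0,0,0,0,-0.009,0.056,-0.122,0,0,0,0,-0.01,0.058,-0.122,0,0,0,0,-0.01,0.058,-0.122,0]}}

```text
clock: 19.2
position: [0.4225, 0.2558, 0.0608]
ee_rot: [2.061, 2.371, 0.001]
force: [2.2, -2.1, 0.8]
width: 0.005
gripper_force: 0.9
```

```bash
cat > red.py <<'E'
from h import *
tp=optics.get_image("top"); cv2.imwrite("pics/top3.png",tp); ct=optics.calibration("top"); hsv=cv2.cvtColor(tp,cv2.COLOR_BGR2HSV).astype(int);H,S,V=hsv[...,0],hsv[...,1],hsv[...,2]
for b in blobs((((H<8)|(H>172))&(S>130)&(V>80))[200:275,165:255],4): print(b,plane(ct,b[1]+[165,200],.0705)[0].round(4))
s=sensors.observe(); print(s["clock"],s["position"],s["force"])
E
python3 red.py
```

```text
(16, array([26.2, 29.2]), array([24, 27,  5,  5], dtype=int32)) [0.4838 0.4065 0.0705]
19.25 [0.4224983  0.25556879 0.06082117] [ 0.98932551 -2.00716883  1.23873368]
```

The arm has swung. I'll retract the finger, lift clear and check.

{"method": "arm_command", "body": {"deltas": [0,0,0,0.002,-0.015,0,0,0,0,0,0.004,-0.03,0,0,0,0,0,0.004,-0.04,0.03,0,0,0,0,0.004,-0.06,0.08,0,0,0,0,0.004,-0.06,0.13,0,0,0,0,0.02,-0.02,0.15,0,0,0,0,0.05,0.03,0.15,0,0,0,0,0.078,0.075,0.15,0,0,0,0,0.078,0.075,0.15,0,0,0,0,0.078,0.075,0.15,0]}}

```text
clock: 20.25
position: [0.5007, 0.3306, 0.2098]
ee_rot: [2.06, 2.372, -0.002]
force: [0.2, -1.1, -0.1]
width: 0.006
gripper_force: 0.0
```

```bash
python3 red.py
python3 - <<'E'
from h import *
im=optics.get_image("wrist"); c=optics.calibration("wrist")
cv2.imwrite("pics/w6.png",cv2.resize(im[0:250,140:400],None,fx=2.3,fy=2.3,interpolation=cv2.INTER_CUBIC))
cv2.imwrite("pics/w6f.png",im)
E
```

```text
20.3 [0.50023721 0.32887161 0.20988233] [-0.03818366 -0.34132088  0.43332439]
```

View pics/w6.png

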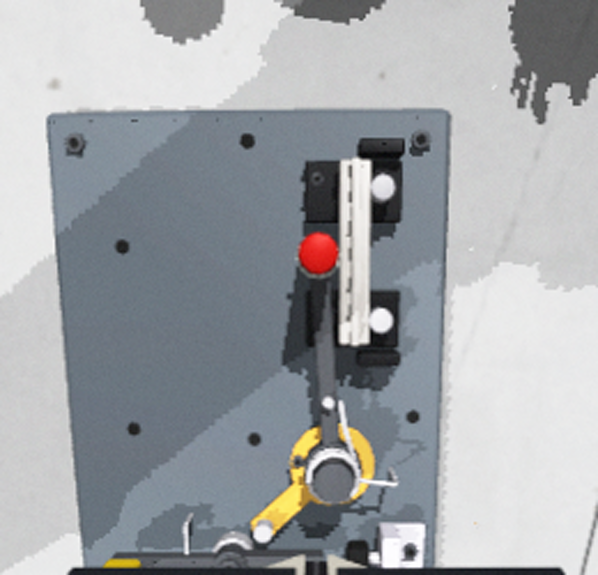

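The crop shows the roller pressing the tip, with the red grip at (318,253). The tip runs from (355,160) to (353,345) against both pins, at (383,187) and (381,320). The tip's body top and the pin tops are at the same height, so I can check the gaps directly.

Run:
```python
from h import *
im=cv2.imread("pics/w6f.png"); g=im.astype(int).sum(2)//3; c=optics.calibration("wrist")
f=lambda x,y:(x/2.3+140,y/2.3)
for y in (187,215,255,295,320): 
    r=round(y/2.3); print(r,[int(v) for v in g[r,284:318]])
th=.1418;rm=np.array([[np.cos(th),-np.sin(th)],[np.sin(th),np.cos(th)]]);t=np.array([.46593,.35424])
J=lambda uv,z:((plane(c,uv,z)[:,:2]-t)@rm*1e3).round(1)
print("pins",J([f(383,187),f(381,320)],.034),"edge R",J([f(370,215),f(369,295)],.034),"edge L",J([f(340,187),f(340,320)],.034),"ends",J([f(355,159),f(355,345)],.034),"grip",J([f(319,254)],.0705),"piv",J([f(333,480)],.053))
s=sensors.observe(); print(s["clock"],s["force"])
```

```text
81 [40, 27, 19, 85, 199, 231, 233, 233, 174, 201, 234, 242, 230, 235, 241, 241, 228, 213, 224, 228, 227, 227, 227, 227, 226, 223, 221, 170, 73, 54, 63, 126, 134, 138]
93 [40, 30, 21, 93, 199, 229, 229, 231, 172, 199, 230, 238, 237, 234, 235, 236, 194, 90, 19, 20, 21, 19, 20, 20, 36, 40, 43, 43, 43, 36, 90, 130, 134, 135]
111 [88, 85, 100, 145, 195, 214, 217, 168, 112, 186, 221, 227, 227, 227, 227, 226, 186, 137, 132, 132, 131, 130, 129, 131, 130, 131, 133, 132, 131, 132, 134, 135, 134, 134]
128 [41, 31, 21, 87, 177, 210, 210, 212, 182, 190, 217, 213, 212, 211, 216, 223, 158, 47, 40, 41, 38, 40, 46, 44, 43, 46, 42, 42, 42, 63, 113, 133, 131, 132]
139 [67, 30, 21, 97, 183, 205, 175, 140, 178, 230, 240, 233, 217, 226, 233, 230, 229, 237, 243, 242, 240, 240, 241, 240, 239, 236, 180, 65, 36, 75, 118, 129, 144, 153]
pins [[57.1 74.9]
 [57.1 23.2]] edge R [[52.1 64.3]
 [52.  33.2]] edge L [[40.1 74.9]
 [40.3 23.3]] ends [[46.  85.3]
 [46.5 13.1]] grip [[31.6 48.4]] piv [[ 37.1 -39.4]]
20.35 [-0.13793507 -0.48993677 -0.30249255]
```

The tip is flush on both pins with zero gap, the arm angle reads about 0.06, and the robot is clear of everything. Handing in.

```bash
python3 -c "
from cell import arm
print(arm.sign_off())"
```

```text
the job is handed in; nothing more can be done
None
```

The press tip is clamped blade up and flush against both pins, the arm was caught open before the tip was laid in, no bystander was touched, and the job was handed in at about 20 s with the robot clear.

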